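# Lay out the parts of a fused cell test channel

### The arm

A 6-joint arm with a two-finger parallel gripper is mounted at the origin on a cart in front of the work surface, level with it; the furniture and walls round the work are solid. World frame = base frame: x ahead of the robot, y to its left, z up, the work surface at z = 0. Lengths are in mm, angles in rad, forces in N, time in s.
With the tool pointing down it reaches from about 350 to 975 mm from the base axis. Payload 7.1 kg.
Tool frame: the origin (TCP) lies midway between the tips of the shut fingers; the grasp point (between the pads) lies 19 mm behind it (ctrl.grip_depth is the distance from the TCP to the grasp point, in mm); z points along the fingers, y is the line along which they close (so a half turn about z gives the same grasp; the last joint's range is limited). The gripper opens to 88 mm and grips with 3 to 60 N. Pads are 20 mm wide; open, the fingers measure 115 mm over their backs; the gripper's body (75 mm by 178 mm) begins 61 mm behind the grasp point.
Start: joints at [-0.019, 0.423, 1.63, -0, 1.089, -0.019], TCP at [624.984, 0.026, 222.675] pointing down, gripper open.
Joint ranges: [-3, 3], [-0.9, 2.11], [0.09, 2.58], [-1.31, 4.45], [0.11, 2.69], [-2.54, 2.54]. Speed limits (rad/s): [2.39, 2.39, 3.01, 3.14, 3.14, 3.14].

### API

Orientations are given as a rotation vector (axis times angle).
In Python, from workcell import ctrl, cams gives the robot as it stands.
- The arm moves only by the tool move_arm, never from a script. Its argument "steps" is a list of rows, each a list of 3 entries, a list of its own where there are three numbers: the shift along the tool's x, y, z in units of 25 mm (1.0 is 25 mm), then the turn about the tool's z in units of 5 degrees (1.0 is 5 degrees), then the closure, from 0 (fully open) to 1 (shut). A call has 1 to 20 rows; each row shifts and turns the commanded pose from where the row before left it, along the tool's axes as they then stand; what a row does not reach is not made up. A row lasts 1/12 s, in which the tool goes at most 41.7 mm and 7.16 degrees, less where a joint would pass 70% of its speed; a pose out of reach is approached as far as the arm can. A call is refused whole if a number of a shift passes 1 or a number of a turn 1, either way. A call with a gripper value outside its range is refused whole. The fingers move at their own pace and stop on an object; the grip force is fixed at half the most. Time passes only in rows, so rows that do not move let the fingers close. It gives the time, the measured TCP pose, the force, the opening and the grip force at its end, in the units of the state.
- ctrl.get_obs(): the state, without advancing time (a new reading comes with each control period).
- cams.get_image(name): name is "scene" or "side" or "wrist"; returns a dict with "image" (400x640x3 uint8, red, green, blue), "camera_matrix" (3x3 intrinsics, pixels), "xyz" and "rotation" of the camera in the world; the wrist camera has in their place "mount" (4x4, takes a point from camera to tool coordinates, whose origin is the TCP and whose axes are the flange's). Camera axes: x right, y down, z forward; pixel columns grow to the right and rows downward; lengths in mm; the calibration is good to about 2 mm. The wrist camera is an equidistant fisheye: a pixel r from the principal point sees the ray r / f radians off the axis. A picture is of the moment at which its call begins: read the wrist's pose just before it. There is no depth.
- ctrl.close_job(): hands the job in; it is judged then, once.
Trained networks look in the newest picture that a camera, given by its name, has taken for a name from the list of things; names that differ only in an ending like _2 or _b are one class to them, and where a whole thing is asked for, a point or a joint stands for the part that bears it (a point fixed in the world has none). Each returns a list of dicts, best first, with "p" (0 to 1); they miss things now and then, are a little off and sometimes report something else, mostly with a low value. They report only what shows in the picture. A call takes as long as a camera call. They do not tell look-alikes from the thing itself.
- cams.boxes_of(camera, thing): "rect" ([centre column, centre row, width, height] in pixels, round what is visible of it).
- cams.cut_out(camera, thing): "pixels" (400x640 bool, what is visible of it) and "rect" ([centre column, centre row, width, height] in pixels, round what is visible of it).
The state is a dict: "t": time; "qpos": joint angles; "qvel": joint speeds; "joint_torque": joint torques, N m; "ee_pos": TCP position; "orientation": TCP orientation; "ft_force": force on the tool from outside, world axes, zero at the start; "moment": the same for the moment, N m; "width": finger opening in mm; "grasp_force": force on a finger pad.
Only numpy, scipy, OpenCV 4.12 (cv2) and the standard library are available. Lean on these libraries where they do the work, as an engineer would, in place of code of your own. Each camera call takes 0.05 s, during which the arm holds its last target. There are 200 camera calls.

### The job

Lay out the test channel: first put the copper busbar and the black fuse holder flat on the white plates that carry their silhouettes, each centred on its silhouette and lined up with it. Only when both lie there, stand the green cell upright in the green cup and the purple cell upright in the purple cup. Leave the roll of amber tape and the small fuse carton where they are.

Things in the scene. Friction and masses are not known exactly. Their poses are not given: they have to be found in the camera images.
- busbar: flat copper-coloured bar with two holes, 25 (x) x 130 (y) x 8 (z) mm, lying flat on the bench; origin at the centre of its underside, y along its length. Weighs about 190 g; grip it at the middle across its 25 mm width, fingertips close to the bench.
- fuse_holder: open black fuse block, 34 (x) x 104 (y) x 26 (z) mm, a cartridge fuse in two copper clips on a black base 9 mm thick; lying base down on the bench; origin at the centre of its underside, y along its length. Weighs about 120 g; grip it at the middle across the 34 mm base (only the lower 9 mm are firm), fingertips close to the bench.
- green_cell: cylindrical cell standing upright on the bench, green sleeve, 21 mm diameter, 71 mm tall; origin at the centre of its underside, z up its axis. Weighs about 70 g; grip it round the upper half of its body, any yaw, and keep it upright.
- purple_cell: cylindrical cell standing upright on the bench, purple sleeve, 21 mm diameter, 71 mm tall; origin at the centre of its underside, z up its axis. Weighs about 70 g; grip it round the upper half of its body, any yaw, and keep it upright.
- busbar_plate: fixed white plate, 70 (x) x 166 (y) x 8 mm, in its middle the dark 25 x 130 mm silhouette of the busbar (with two small white dots at its ends); copper-coloured end stops at both ends in y, 44 mm wide, 16 mm high above the bench, 154 mm clear between; long sides open. Origin at its centre at bench level, top at z = +8 mm, y along the silhouette. Part may lie either way round.
- fuse_plate: fixed white plate, 70 (x) x 140 (y) x 8 mm, in its middle the dark 34 x 104 mm silhouette of the fuse holder (wider and shorter, white bar between two cross-bars); black end stops at both ends in y, 44 mm wide, 16 mm high above the bench, 128 mm clear between; long sides open. Origin at its centre at bench level, top at z = +8 mm, y along the silhouette. Part may lie either way round.
- green_cup: green plastic cell cup fixed to the bench: flange 72 mm across and 5 mm thick, round wall 52 mm outside and 42 mm inside diameter, rim 20 mm above the bench, flat inner floor 5 mm above the bench; origin on its axis at bench level, z up. The cell stands loosely inside (about 10 mm play all round). Takes the green cell.
- purple_cup: purple plastic cell cup fixed to the bench: flange 72 mm across and 5 mm thick, round wall 52 mm outside and 42 mm inside diameter, rim 20 mm above the bench, flat inner floor 5 mm above the bench; origin on its axis at bench level, z up. The cell stands loosely inside (about 10 mm play all round). Takes the purple cell.
- tape_roll: bystander: roll of amber tape lying flat to the right of the parts, 70 mm diameter, 20 mm high; origin at the centre of its underside. To be left alone.
- fuse_carton: bystander: small white and blue carton behind the parts, 40 (x) x 62 (y) x 30 (z) mm; origin at the centre of its underside. To be left alone.
There are look-alikes about, which are no part of the job. Several things have the shape of the fuse_holder; the one meant has the colours described above.

How it is judged:
By the outcome, as a careful person would: the job done as asked, in the order asked, and still so for the second after the job is handed in, with the robot touching nothing.
It also fails if it takes over 106 s, if anything falls off the work surface, if the arm or the gripper's body presses on something with over 40 N, if the wrist force passes 120 N, or if a joint passes its speed limit or range.

## Working session

There is one attempt and no reset: what is moved stays moved. The work goes in short steps, Python scripts to look and compute and a tool call to move; the robot and the scene stay as the last step left them, time stands still between calls to the robot, and variables do not carry over. Pictures are saved under pics/ and viewed, at most 14 in all, crops included, and the job is handed in when it is done.

Besides the shell and the picture viewer there is one more tool, called after "Request:" by a JSON object that holds its "name" and its "arguments". move_arm: Moves the arm, as the interface text tells. Its arguments: {"type":"object","properties":{"steps":{"type":"array"}},"required":["steps"]}

```bash
mkdir -p pics; ls
cat > h.py <<'E'
import numpy as np, cv2
from scipy.spatial.transform import Rotation as R
from workcell import ctrl, cams
def save(im,name): cv2.imwrite('pics/'+name,cv2.cvtColor(np.ascontiguousarray(im),cv2.COLOR_RGB2BGR))
def ray(d,uv,obs=None):
    K=np.array(d['camera_matrix']);uv=np.atleast_2d(uv).astype(float)
    n=(uv-K[:2,2])/np.array([K[0,0],K[1,1]])
    if 'mount' in d:
        M=np.array(d['mount']);r=np.linalg.norm(n,axis=1,keepdims=True)
        v=np.hstack([n/np.maximum(r,1e-9)*np.sin(r),np.cos(r)])
        T=np.eye(4);T[:3,:3]=R.from_rotvec(obs['orientation']).as_matrix();T[:3,3]=obs['ee_pos']
        C=T@M;return C[:3,3],v@C[:3,:3].T
    v=np.hstack([n,np.ones((len(n),1))])
    Rm=np.array(d['rotation'])
    if Rm.size==3: Rm=R.from_rotvec(Rm.ravel()).as_matrix()
    return np.array(d['xyz']),v@Rm.T
def onz(d,uv,z,obs=None):
    o,v=ray(d,uv,obs);return o+v*((z-o[2])/v[:,2])[:,None]
THINGS=['busbar','fuse_holder','green_cell','purple_cell','busbar_plate','fuse_plate','green_cup','purple_cup','tape_roll','fuse_carton']
E
python3 - <<'E'
from h import *
o=ctrl.get_obs();print(o['ee_pos'],o['orientation'],o['width'],o['t'])
ims={}
for c in ['scene','side','wrist']:
    o=ctrl.get_obs();d=cams.get_image(c);save(d['image'],c+'0.png');ims[c]=d
    print(c,{k:np.round(v,3).tolist() for k,v in d.items() if k!='image'})
    for t in THINGS:
        for b in cams.boxes_of(c,t):
            if b['p']>.3: print(t,round(b['p'],2),np.round(b['rect']).tolist(), onz(d,[b['rect'][:2]],10,o).round().tolist())
E
```

```text
pics
[6.24433368e+02 2.58241581e-02 2.21910708e+02] [-2.22071473e+00 -2.22058056e+00  1.67908910e-03] 87.68969171113638 0.0
scene {'camera_matrix': [[438.704, 0.0, 317.964], [0.0, 438.704, 192.752], [0.0, 0.0, 1.0]], 'xyz': [-143.058, -708.178, 692.744], 'rotation': [-2.031, 0.859, -0.464]}
busbar 0.81 [322.0, 228.0, 40.0, 26.0] [[478.0, -129.0, 10.0]]
fuse_holder 0.94 [376.0, 302.0, 55.0, 31.0] [[384.0, -371.0, 10.0]]
fuse_holder 0.83 [378.0, 260.0, 40.0, 28.0] [[483.0, -298.0, 10.0]]
fuse_holder 0.7 [265.0, 233.0, 47.0, 24.0] [[367.0, -44.0, 10.0]]
fuse_holder 0.49 [442.0, 278.0, 38.0, 32.0] [[536.0, -432.0, 10.0]]
green_cell 0.58 [359.0, 193.0, 12.0, 28.0] [[663.0, -97.0, 10.0]]
purple_cell 0.77 [420.0, 222.0, 16.0, 29.0] [[672.0, -289.0, 10.0]]
busbar_plate 0.58 [304.0, 174.0, 47.0, 34.0] [[626.0, 81.0, 10.0]]
fuse_plate 0.95 [219.0, 165.0, 32.0, 26.0] [[483.0, 306.0, 10.0]]
green_cup 0.57 [262.0, 148.0, 20.0, 12.0] [[643.0, 293.0, 10.0]]
purple_cup 0.85 [267.0, 194.0, 30.0, 19.0] [[483.0, 84.0, 10.0]]
purple_cup 0.33 [376.0, 259.0, 42.0, 30.0] [[485.0, -293.0, 10.0]]
tape_roll 0
[... 1395 characters left out ...]
96, -0.278, 77.969], [1.0, -0.001, -0.0, 0.272], [0.0, -0.278, 0.96, -162.91], [0.0, 0.0, 0.0, 1.0]]}
busbar 0.71 [220.0, 251.0, 27.0, 80.0] [[490.0, -111.0, 10.0]]
fuse_holder 0.96 [235.0, 343.0, 26.0, 45.0] [[488.0, -285.0, 10.0]]
fuse_holder 0.83 [142.0, 202.0, 50.0, 73.0] [[375.0, -40.0, 10.0]]
green_cell 0.73 [325.0, 264.0, 21.0, 35.0] [[636.0, -128.0, 10.0]]
purple_cell 0.5 [324.0, 352.0, 15.0, 15.0] [[637.0, -298.0, 10.0]]
busbar_plate 0.66 [335.0, 97.0, 91.0, 148.0] [[647.0, 92.0, 10.0]]
fuse_plate 0.65 [325.0, 352.0, 11.0, 10.0] [[638.0, -299.0, 10.0]]
purple_cup 0.83 [206.0, 112.0, 47.0, 52.0] [[487.0, 79.0, 10.0]]
fuse_carton 0.89 [390.0, 278.0, 30.0, 33.0] [[729.0, -155.0, 10.0]]
```

View pics/scene0.png

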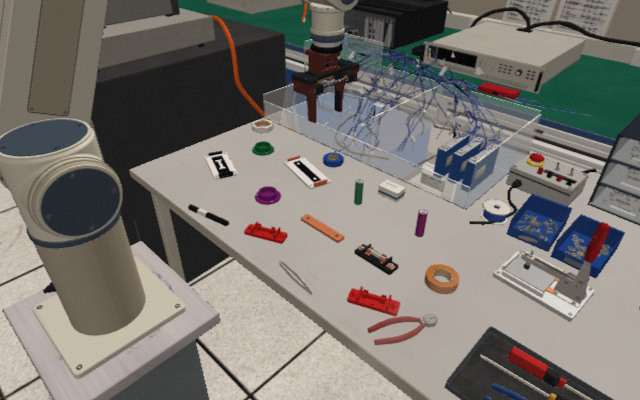

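View pics/wrist0.png

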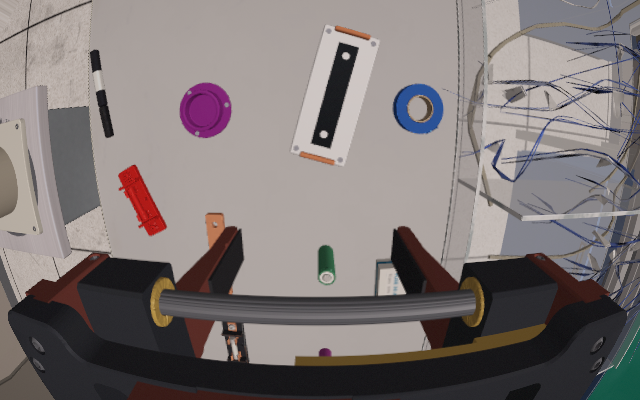

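View pics/side0.png

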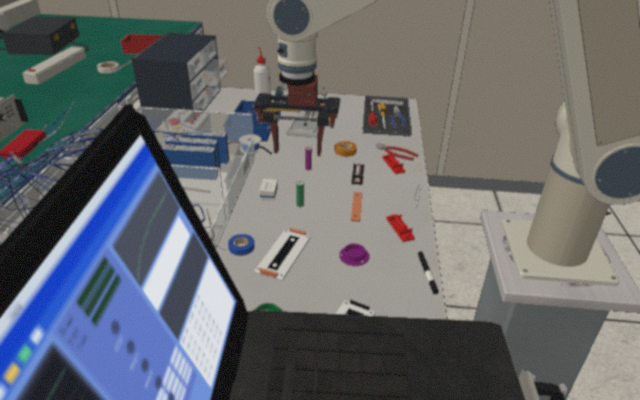

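The target is the copper bar at scene (322,228). The black holder is at (376,259), and the two red look-alikes are to be ignored. The cells are at (359,192) and (420,222). The plates are at (219,165) for the fuse and (305,172) for the busbar, and the cups at (262,148) and (267,195). I'll hover over the busbar first.

Request:
{"name": "move_arm", "arguments": {"steps": [[[-0.77,-0.93,0.27],0,0],[[-0.77,-0.93,0.27],0,0],[[-0.77,-0.93,0.27],0,0],[[-0.77,-0.93,0.27],0,0],[[-0.77,-0.93,0.27],0,0],[[-0.77,-0.93,0.27],0,0],[[0,0,0],0,0],[[0,0,0],0,0]]}}

```text
t: 2.32
ee_pos: [484.7, -116.1, 182.2]
orientation: [-2.224, -2.218, 0.0]
ft_force: [0.2, 0.1, -0.3]
width: 88.0
grasp_force: 0.0
```

```bash
cat >> h.py <<'E'
def fit(d,mask,z,o):
    """min-area rect of mask projected to plane z: centre, (short,long), angle of long axis (deg, world, mod 180)"""
    n,l,s,_=cv2.connectedComponentsWithStats(mask.astype(np.uint8))
    if n<2: return None
    m=l==1+np.argmax(s[1:,4])
    c=np.vstack(max(cv2.findContours(m.astype(np.uint8),cv2.RETR_EXTERNAL,cv2.CHAIN_APPROX_NONE)[0],key=len)).reshape(-1,2)
    p=onz(d,c,z,o)[:,:2].astype(np.float32)
    b=cv2.boxPoints(cv2.minAreaRect(p));e1=b[1]-b[0];e2=b[2]-b[1]
    L,S=(e1,e2) if np.linalg.norm(e1)>np.linalg.norm(e2) else (e2,e1)
    return b.mean(0).round(1).tolist(),[round(float(np.linalg.norm(S)),1),round(float(np.linalg.norm(L)),1)],round(float(np.degrees(np.arctan2(L[1],L[0]))%180),1)
def look(things,cam='wrist',name=None,zs={}):
    o=ctrl.get_obs();d=cams.get_image(cam)
    if name: save(d['image'],name)
    print(cam,'t',round(o['t'],2),'tcp',np.round(o['ee_pos'],1).tolist(),'yaw(tool x)',yaw(o),'w',round(o['width'],1))
    hsv=cv2.cvtColor(np.ascontiguousarray(d['image']),cv2.COLOR_RGB2HSV)
    for t in things:
        for b in cams.cut_out(cam,t):
            if b['p']<.35: continue
            m=np.array(b['pixels']).astype(bool);z=zs.get(t,8)
            print(t,round(b['p'],2),np.round(b['rect']).tolist(),'hsv',np.median(hsv[m],0).tolist(),fit(d,m,z,o))
            if 'plate' in t:
                hull=cv2.fillConvexPoly(np.zeros(m.shape,np.uint8),cv2.convexHull(np.argwhere(m)[:,::-1].astype(np.int32)),1)>0
                print('   silhouette',fit(d,hull&(hsv[...,2]<70),8,o))
    return d,o
def yaw(o):
    M=R.from_rotvec(o['orientation']).as_matrix();return round(float(np.degrees(np.arctan2(M[1,0],M[0,0]))),2)
E
python3 - <<'E'
from h import *
look(['busbar','fuse_holder','green_cell','purple_cell','busbar_plate','purple_cup'],name='w1.png')
look(['fuse_plate','green_cup','busbar_plate','fuse_holder','busbar'],'scene')
E
```

```text
wrist t 2.32 tcp [484.7, -116.1, 182.2] yaw(tool x) 89.86 w 88.0
busbar 0.62 [316.0, 182.0, 24.0, 115.0] hsv [10.0, 137.0, 185.0] ([484.8999938964844, -122.30000305175781], [27.1, 132.4], 88.1)
fuse_holder 0.86 [321.0, 303.0, 28.0, 65.0] hsv [12.0, 23.0, 45.0] ([488.8999938964844, -253.5], [35.0, 39.9], 90.0)
fuse_holder 0.67 [217.0, 114.0, 64.0, 95.0] hsv [1.0, 220.0, 173.0] ([371.1000061035156, -40.29999923706055], [39.5, 104.5], 113.1)
fuse_holder 0.55 [246.0, 343.0, 51.0, 45.0] hsv [1.0, 221.0, 164.0] ([381.70001220703125, -364.8999938964844], [45.6, 102.9], 113.9)
green_cell 0.57 [457.0, 184.0, 45.0, 32.0] hsv [71.0, 123.0, 60.0] ([654.0999755859375, -122.69999694824219], [24.5, 63.8], 148.9)
busbar_plate 0.59 [448.0, 40.0, 74.0, 81.0] hsv [9.0, 14.0, 198.0] ([637.4000244140625, 65.30000305175781], [71.7, 108.4], 74.3)
   silhouette ([640.2000122070312, 69.4000015258789], [23.9, 75.9], 74.6)
purple_cup 0.55 [313.0, 19.0, 60.0, 31.0] hsv [154.0, 175.0, 129.0] ([482.1000061035156, 64.9000015258789], [41.2, 69.5], 179.6)
scene t 2.67 tcp [486.3, -115.0, 182.3] yaw(tool x) 90.06 w 8
[... 656 characters left out ...]
 ([486.79998779296875, 296.79998779296875], [40.4, 128.4], 65.4)
busbar_plate 0.6 [394.0, 192.0, 27.0, 19.0] hsv [19.0, 26.0, 158.0] ([739.5999755859375, -149.1999969482422], [84.5, 85.7], 97.9)
   silhouette None
fuse_holder 0.84 [373.0, 260.0, 41.0, 30.0] hsv [13.0, 33.0, 52.5] ([489.20001220703125, -289.6000061035156], [51.0, 103.4], 90.8)
fuse_holder 0.81 [266.0, 233.0, 44.0, 24.0] hsv [0.0, 218.0, 151.5] ([374.0, -38.70000076293945], [54.5, 109.4], 114.1)
fuse_holder 0.75 [374.0, 300.0, 52.0, 30.0] hsv [1.0, 212.0, 163.0] ([383.20001220703125, -363.5], [48.0, 104.8], 111.8)
busbar 0.62 [323.0, 228.0, 43.0, 28.0] hsv [9.0, 155.0, 194.0] ([482.79998779296875, -124.0], [33.0, 136.9], 89.0)
```

View pics/w1.png

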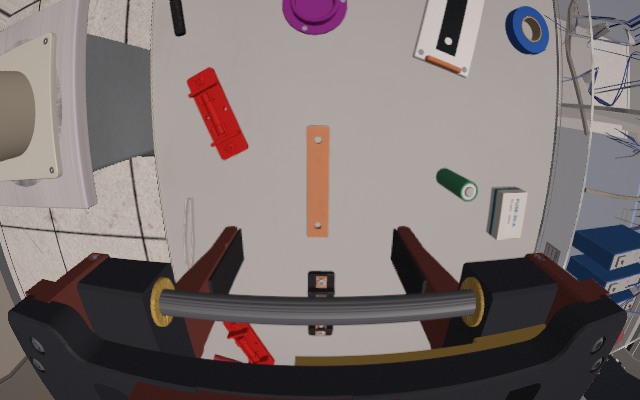

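The busbar is at wrist (317,182), nearly parallel to tool x, and the black holder is partly visible at (321,303). I'll grasp the busbar now and measure the plate from the first wrist picture.

Request:
{"name": "move_arm", "arguments": {"steps": [[[-0.25,0,0.89],0,0],[[0,0,0.89],0,0],[[0,0,0.89],0,0],[[0,0,0.89],0,0],[[0,0,0.89],0,0],[[0,0,0.89],0,0],[[0,0,0.89],0,0],[[0,0,0.89],0,0],[[0,0,0],0,0],[[0,0,0],0,1],[[0,0,0],0,1],[[0,0,0],0,1],[[0,0,0],0,1],[[0,0,0],0,1],[[0,0,0],0,1],[[0,0,0],0,1],[[0,0,0],0,1]]}}

```text
t: 4.38
ee_pos: [485.6, -121.8, 4.4]
orientation: [2.221, 2.221, 0.0]
ft_force: [-1.1, -0.4, 0.3]
width: 38.3
grasp_force: 0.0
```

```bash
cat >> h.py <<'E'
def cmd(x,y,z,yawdeg):
    c,s=np.cos(np.radians(yawdeg)),np.sin(np.radians(yawdeg))
    M=np.array([[c,s,0],[s,-c,0],[0,0,-1]]);return {'ee_pos':np.array([x,y,z]),'orientation':R.from_matrix(M).as_rotvec()}
WR={'camera_matrix':[[309.707,0,316.891],[0,309.707,195.604],[0,0,1]],'mount':cams_mount} if 'cams_mount' in globals() else None
def blob(d,mask,z,o):
    """biggest blob: moments of its projected outline -> centre, angle, length/width (uniform-rect equiv)"""
    cs=cv2.findContours(mask.astype(np.uint8),cv2.RETR_EXTERNAL,cv2.CHAIN_APPROX_NONE)[0]
    c=max(cs,key=cv2.contourArea).reshape(-1,2)
    p=onz(d,c,z,o)[:,:2];q=p.mean(0);m=cv2.moments((p-q).astype(np.float32)[:,None])
    cx,cy=m['m10']/m['m00'],m['m01']/m['m00'];C=np.array([[m['mu20'],m['mu11']],[m['mu11'],m['mu02']]])/m['m00']
    w,v=np.linalg.eigh(C)
    return (q+[cx,cy]).round(1).tolist(),np.sqrt(12*w).round(1).tolist(),round(float(np.degrees(np.arctan2(v[1,1],v[0,1]))%180),1)
E
python3 - <<'E'
from h import *
M=cams.get_image('wrist')['mount'];np.save('mount.npy',np.array(M))
d={'camera_matrix':[[309.707,0,316.891],[0,309.707,195.604],[0,0,1]],'mount':M}
im=cv2.imread('pics/wrist0.png');hsv=cv2.cvtColor(im,cv2.COLOR_BGR2HSV)
o=cmd(624.984,.026,222.675,90)
def box(m,c0,c1,r0,r1):
    k=np.zeros(m.shape,bool);k[r0:r1,c0:c1]=m[r0:r1,c0:c1];return k
V=hsv[...,2]
print('sil',blob(d,box(V<90,308,365,35,155),8,o))
print('plate',blob(d,box(V>150,290,382,25,168)&box(hsv[...,1]<40,290,382,25,168),8,o))
pm=(abs(hsv[...,0].astype(int)-154)<12)&(hsv[...,1]>90)
print('pcup flange',blob(d,box(pm,150,260,60,150),4,o))
d2=d;im=cv2.imread('pics/w1.png');h2=cv2.cvtColor(im,cv2.COLOR_BGR2HSV)
print('busbar',blob(d,box((h2[...,1]>80)&(h2[...,2]>120),295,340,115,245),8,cmd(485.5,-115.5,182.2,90)))
E
```

```text
sil ([646.4, 95.1], [22.8, 128.4], 74.5)
plate ([647.9, 92.0], [111.6, 174.8], 91.1)
pcup flange ([482.3, 81.4], [59.5, 61.1], 163.8)
busbar ([486.2, -121.3], [23.2, 127.7], 89.6)
```

Request:
{"name": "move_arm", "arguments": {"steps": [[[0,0,0],0,1],[[0,0,0],0,1],[[0,0,0],0,1],[[0,0,0],0,1],[[0,0,0],0,1],[[0,0,-0.5],0,1],[[0,0,-0.9],0,1],[[0,0,-0.9],0,1],[[0,0,-0.9],0,1],[[0,0,-0.8],0,1],[[0,0,0],0,1]]}}

```text
t: 5.35
ee_pos: [487.6, -122.3, 107.2]
orientation: [2.218, 2.218, 0.004]
ft_force: [0.5, -1.1, -1.7]
width: 24.5
grasp_force: 30.0
```

Run:
```python
from h import *
d=cams.get_image('wrist');save(d['image'],'w2.png')
h2=cv2.cvtColor(np.ascontiguousarray(d['image']),cv2.COLOR_RGB2HSV)
m=(h2[...,1]>80)&(h2[...,2]>120)&(h2[...,0]<20);m[:, :280]=0;m[:,355:]=0
print(blob(d,m,108,cmd(485.5,-121.75,104.2,90)))
```

```text
([485.7, -105.9], [24.2, 96.4], 89.7)
```

View pics/w2.png

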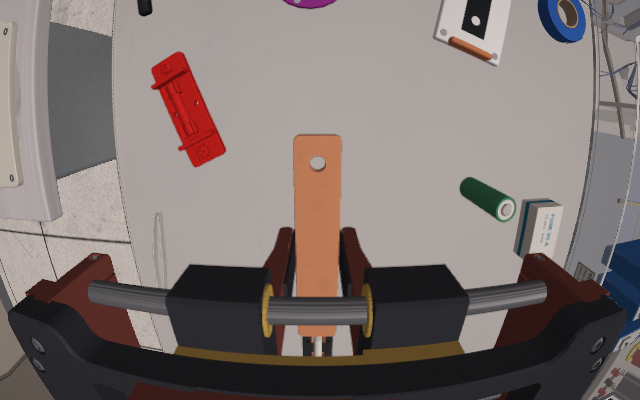

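The bar is held straight in the fingers, from (317,135) back along the tool. I'll carry it over to the plate.

Request:
{"name": "move_arm", "arguments": {"steps": [[[0.962,0.716,0],0,1],[[0.962,0.716,0],0,1],[[0.962,0.716,0],0,1],[[0.962,0.716,0],0,1],[[0.962,0.716,0],0,1],[[0.962,0.716,0],0,1],[[0.962,0.716,0],0,1],[[0.962,0.716,0],0,1],[[0.962,0.716,0],0,1],[[0,0,0],0.775,1],[[0,0,0],0.775,1],[[0,0,0],0.775,1],[[0,0,0],0.775,1],[[0,0,0.9],0,1],[[0,0,0.9],0,1],[[0,0,0.6],0,1],[[0,0,0.4],0,1],[[0,0,0],0,1]]}}

```text
t: 6.9
ee_pos: [644.2, 94.4, 30.5]
orientation: [-2.498, -1.9, 0.008]
ft_force: [-0.4, 0.6, -1.4]
width: 24.4
grasp_force: 30.0
```

Run:
```python
from h import *
o=ctrl.get_obs();d=cams.get_image('wrist');save(d['image'],'w3.png');print(yaw(o),o['ee_pos'])
```

```text
74.5 [644.20309479  94.3752992   30.49638125]
```

View pics/w3.png

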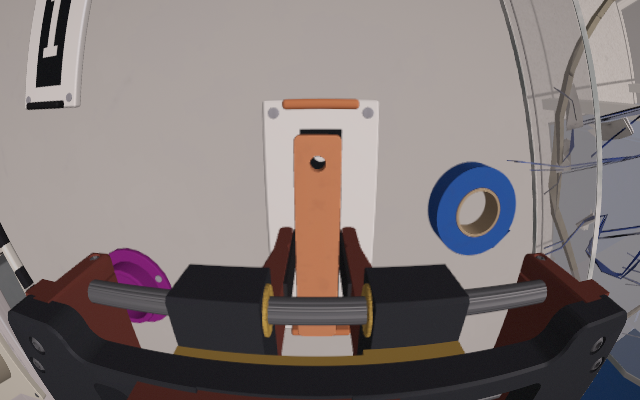

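The bar sits over its silhouette, whose visible dark front edge is at columns 300–341, row 129. The plate spans columns 264–379, which suggests an offset of about 2 mm in tool y. I'll compute it.

```bash
cat >> h.py <<'E'
def totool(p,x,y,yawdeg):
    c,s=np.cos(np.radians(yawdeg)),np.sin(np.radians(yawdeg));q=np.atleast_2d(p)[:,:2]-[x,y]
    return np.c_[q@[c,s],q@[s,-c]].round(1)
def edges(name,rows,c0,c1):
    g=cv2.imread('pics/'+name,0)
    for r in rows:
        x=cv2.GaussianBlur(g[r:r+1,c0:c1].astype(np.float32),(5,1),0)[0];dx=np.diff(x)
        k=[i for i in range(1,len(dx)-1) if abs(dx[i])>12 and abs(dx[i])>=abs(dx[i-1]) and abs(dx[i])>abs(dx[i+1])]
        print(r,[(c0+i+.5,int(dx[i])) for i in k])
E
python3 - <<'E'
from h import *
edges('w3.png',[120,131,133,150,180,200],255,390)
d=cams.get_image('wrist');o=ctrl.get_obs();print(o['ee_pos'],yaw(o))
for y in (90,):
  o=cmd(0,0,34.2,0)
  P=lambda uv,z: totool(onz(d,uv,z,o),0,0,0).tolist()
  print('plate row120/200 L,R',P([[264,120],[378,120],[264,200],[375,200]],8))
  print('sil front',P([[300,129],[341,129]],8)); print('bar front',P([[294,136],[341,136],[294,200],[341,200]],38),P([[317.5,163]],38))
E
```

```text
120 [(264.5, 15), (378.5, -12)]
131 [(264.5, 16), (299.5, -53), (341.5, 50), (377.5, -12)]
133 [(264.5, 16), (299.5, -50), (340.5, 51), (377.5, -12)]
150 [(264.5, 16), (292.5, -22), (341.5, 18)]
180 [(266.5, 15), (293.5, -19), (341.5, 18), (376.5, -13)]
200 [(267.5, 15), (293.5, -24), (340.5, 15), (375.5, -12)]
[646.36982079  94.67716318  33.52654261] 74.5
plate row120/200 L,R [[71.3, -32.4], [71.3, 37.3], [20.2, -34.3], [20.2, 37.3]]
sil front [[65.3, -10.4], [65.3, 14.5]]
bar front [[63.7, -11.9], [63.7, 12.3], [29.4, -12.5], [29.4, 12.8]] [[49.5, 0.2]]
```

Request:
{"name": "move_arm", "arguments": {"steps": [[[0.06,0.07,0.4],0,1],[[0,0,0.3],0,1],[[0,0,0.12],0,1],[[0,0,0.05],0,1],[[0,0,0],0,1],[[0,0,0],0,0],[[0,0,0],0,0],[[0,0,0],0,0],[[0,0,0],0,0],[[0,0,0],0,0],[[0,0,0],0,0],[[0,0,-0.4],0,0],[[0,0,-0.9],0,0],[[0,0,-0.9],0,0],[[0,0,-0.9],0,0],[[0,0,-0.9],0,0],[[0,0,-0.9],0,0],[[0,0,-0.9],0,0],[[0,0,0],0,0],[[0,0,0],0,0]]}}

```text
t: 8.67
ee_pos: [649.6, 95.8, 159.5]
orientation: [2.499, 1.901, 0.005]
ft_force: [0.2, 0.2, 0.2]
width: 88.2
grasp_force: 0.0
```

Run:
```python
from h import *
o=ctrl.get_obs();print(o['ee_pos'],yaw(o))
d=cams.get_image('wrist');save(d['image'],'w4.png')
```

```text
[649.61645595  95.83225411 159.53614211] 74.5
```

View pics/w4.png

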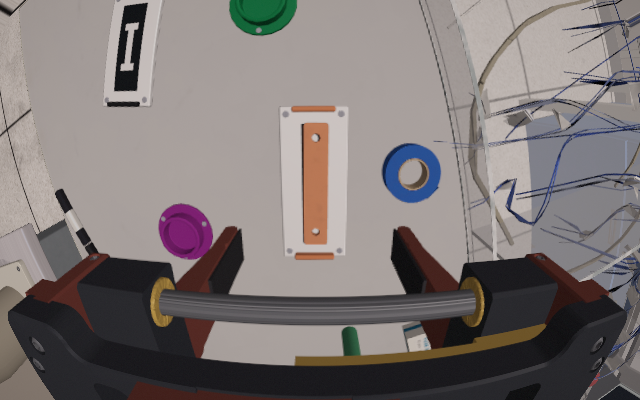

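The busbar lies on its plate: bar at columns 303–328, rows 122–243. The fuse plate is at (130,52), the green cup at (263,5) and the purple cup at (185,230). I'll check the placement and get those targets from this picture.

```bash
cat > wr.py <<'E'
from h import *
d={'camera_matrix':[[309.707,0,316.891],[0,309.707,195.604],[0,0,1]],'mount':np.load('mount.npy')}
def load(n): return cv2.cvtColor(cv2.imread('pics/'+n),cv2.COLOR_BGR2HSV)
def box(m,c0,c1,r0,r1):
    k=np.zeros(m.shape,bool);k[r0:r1,c0:c1]=m[r0:r1,c0:c1];return k
def circ(m,z,o):
    c=max(cv2.findContours(m.astype(np.uint8),cv2.RETR_EXTERNAL,cv2.CHAIN_APPROX_NONE)[0],key=cv2.contourArea).reshape(-1,2)
    (x,y),r=cv2.minEnclosingCircle(onz(d,c,z,o)[:,:2].astype(np.float32));return round(x,1),round(y,1),round(r,1)
E
python3 - <<'E'
from wr import *
h=load('w4.png');H,S,V=[h[...,i].astype(int) for i in range(3)]
o=cmd(648.5,95.7,157.45,74.5)
print('bar',blob(d,box((S>80)&(V>110)&(H<20),295,340,115,246),16,o))
o0=cmd(0,0,157.45,0)
edges('w4.png',[125,150,200,230],270,360)
pl=box((S<45)&(V>135),260,365,95,265)
# plate via holes (screws) corners
g=cv2.imread('pics/w4.png',0)
scr=np.array([[285.5,114],[341,114],[289.5,251],[340.5,251]]);q=onz(d,scr,8,o);print('screws centre',q[:,:2].mean(0).round(1), totool(q,648.5,95.7,74.5).tolist())
print('fuse sil',blob(d,box(V<80,108,150,0,98),8,o))
print('purple cup',circ(box((abs(H-154)<12)&(S>90),150,222,195,268),5,o))
gm=box((abs(H-75)<15)&(S>90),200,320,0,45);print('green cup',circ(gm,5,o))
E
```

```text
bar ([647.0, 95.7], [23.0, 126.9], 74.0)
125 [(280.5, 14), (300.5, -45), (303.5, 27), (327.5, 17)]
150 [(280.5, 15), (300.5, -42), (303.5, 25), (327.5, 18), (347.5, -12)]
200 [(282.5, 15), (301.5, -33), (304.5, 12), (327.5, 17), (346.5, -12)]
230 [(283.5, 14), (302.5, -29), (311.5, 16), (317.5, -23), (326.5, 18)]
screws centre [645.2  94. ] [[72.4, -31.1], [72.3, 24.3], [-77.4, -30.7], [-77.4, 26.6]]
fuse sil ([488.1, 309.3], [31.7, 101.7], 67.9)
purple cup (481.4, 81.9, 36.7)
green cup (645.6, 293.4, 35.2)
```

At equal depth the bar sits about 2 mm in +y and 1.5 mm in +x of the silhouette. My hover correction was parallax bias, so I'll re-grip and take it back.

Request:
{"name": "move_arm", "arguments": {"steps": [[[0,0,0.9],0,0],[[0,0,0.9],0,0],[[0,0,0.9],0,0],[[0,0,0.9],0,0.2],[[0,0,0.9],0,0.3],[[0,0,0.9],0,0.4],[[0,0,0.4],0,1],[[0,0,0],0,1],[[0,0,0],0,1],[[0,0,0],0,1],[[0,0,0],0,1],[[0,0,0],0,1],[[0,0,0],0,1],[[0,0,0],0,1],[[0,0,0],0,1]]}}

```text
t: 9.97
ee_pos: [648.8, 95.7, 12.8]
orientation: [2.501, 1.901, 0.001]
ft_force: [-0.2, 0.5, 1.2]
width: 24.3
grasp_force: 30.0
```

Request:
{"name": "move_arm", "arguments": {"steps": [[[0,0,-0.1],0,1],[[-0.06,-0.08,0],0,1],[[0,0,0],0,1],[[0,0,0.1],0,1],[[0,0,0],0,1],[[0,0,0],0,0],[[0,0,0],0,0],[[0,0,0],0,0],[[0,0,0],0,0],[[0,0,0],0,0],[[0,0,0],0,0],[[0,0,-0.4],0,0],[[0,0,-0.9],0,0],[[0,0,-0.9],0,0],[[0,0,-0.9],0,0],[[0,0,-0.9],0,0],[[0,0,-0.9],0,0],[[0,0,-0.9],0,0],[[0,0,0],0,0],[[0,0,0],0,0]]}}

```text
t: 11.63
ee_pos: [647.3, 94.9, 159.5]
orientation: [2.499, 1.901, 0.005]
ft_force: [0.3, 0.9, -0.5]
width: 87.9
grasp_force: 0.0
```

Run:
```python
from wr import *
D=cams.get_image('wrist');save(D['image'],'w5.png')
h=load('w5.png');H,S,V=[h[...,i].astype(int) for i in range(3)]
o=cmd(0,0,157.45,0)
print('bar',blob(d,box((S>80)&(V>110)&(H<20),295,340,115,246),16,o))
edges('w5.png',[125,150,200,230],270,360)
print(V[95:135,311].tolist(),V[235:265,311].tolist())
c=cv2.resize(cv2.imread('pics/w5.png')[90:270,260:370],None,fx=3,fy=3,interpolation=cv2.INTER_CUBIC);cv2.imwrite('pics/w5c.png',c)
```

```text
bar ([-0.3, 1.5], [23.1, 127.9], 179.7)
125 [(282.5, 14), (302.5, -24), (327.5, 18), (349.5, -13)]
150 [(282.5, 15), (302.5, -21), (327.5, 18)]
200 [(284.5, 13), (302.5, -17), (327.5, 17)]
230 [(285.5, 13), (303.5, -19), (312.5, 19), (318.5, -18), (327.5, 18), (347.5, -12)]
[167, 167, 167, 167, 167, 168, 167, 167, 165, 169, 179, 183, 178, 172, 146, 167, 194, 201, 202, 201, 201, 202, 201, 201, 202, 202, 182, 152, 175, 187, 187, 186, 185, 183, 183, 182, 183, 183, 184, 184] [182, 183, 183, 183, 183, 182, 182, 183, 184, 185, 188, 198, 199, 199, 199, 189, 159, 126, 126, 165, 179, 179, 170, 151, 169, 170, 170, 170, 170, 170]
```

View pics/w5c.png

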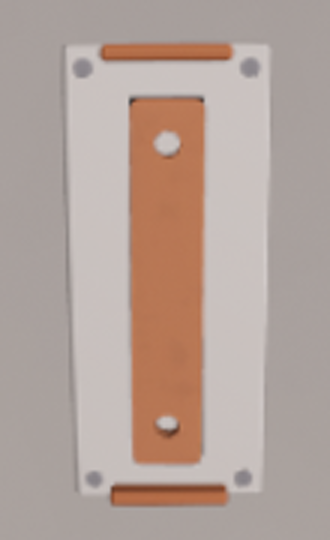

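The busbar now covers its silhouette to under a millimetre. Next is the black fuse holder.

Request:
{"name": "move_arm", "arguments": {"steps": [[[0,0,0],-0.775,0],[[0,0,0],-0.775,0],[[0,0,0],-0.775,0],[[0,0,0],-0.775,0],[[-0.96,-0.39,0],0,0],[[-0.96,-0.39,0],0,0],[[-0.96,-0.39,0],0,0],[[-0.96,-0.39,0],0,0],[[-0.96,-0.39,0],0,0],[[-0.96,-0.39,0],0,0],[[-0.96,-0.39,0],0,0],[[-0.96,-0.39,0],0,0],[[-0.96,-0.39,0],0,0],[[-0.96,-0.39,0],0,0],[[-0.96,-0.39,0],0,0],[[-0.96,-0.39,0],0,0],[[-0.96,-0.39,0],0,0],[[-0.96,-0.39,0],0,0],[[-0.96,-0.39,0],0,0],[[-0.96,-0.39,0],0,0]]}}

```text
t: 13.35
ee_pos: [488.8, -289.7, 155.9]
orientation: [-2.219, -2.219, 0.001]
ft_force: [0.4, 0.4, -0.7]
width: 87.8
grasp_force: 0.0
```

Request:
{"name": "move_arm", "arguments": {"steps": [[[0,0,0],0,0],[[0,0,0],0,0]]}}

```text
t: 13.52
ee_pos: [489.1, -289.6, 156.1]
orientation: [-2.223, -2.217, 0.001]
ft_force: [0.8, 0.5, 0.4]
width: 87.6
grasp_force: 0.0
```

Run:
```python
from wr import *
D=cams.get_image('wrist');save(D['image'],'w6.png')
o=cmd(490.2,-289.2,157.45,90)
for b in cams.cut_out('wrist','fuse_holder')[:4]:
    print(b['p'],np.round(b['rect']),blob(d,np.array(b['pixels']),9,o),blob(d,np.array(b['pixels']),26,o))
for b in cams.cut_out('wrist','purple_cell')[:2]: print(b['p'],np.round(b['rect']))
```

```text
0.79 [224. 246.  65.  89.] ([371.2, -332.7], [31.7, 40.8], 68.3) ([377.7, -326.1], [29.9, 38.6], 68.3)
0.56 [317. 182.  40. 102.] ([489.8, -288.6], [33.4, 104.1], 89.7) ([489.8, -284.4], [31.6, 98.4], 89.7)
0.88 [460. 210.  44.  43.]
```

View pics/w6.png

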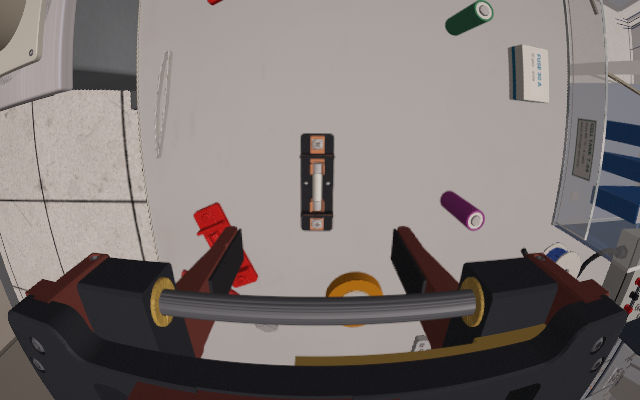

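The black holder is at (317,182), aligned with the tool, and the purple cell is at (460,210). I'll grasp the holder.

Request:
{"name": "move_arm", "arguments": {"steps": [[[0.02,-0.02,0.9],0,0],[[0,0,0.9],0,0],[[0,0,0.9],0,0],[[0,0,0.9],0,0],[[0,0,0.9],0,0],[[0,0,0.9],0,0],[[0,0,0.5],0,0.2],[[0,0,0.28],0,0.3],[[0,0,0],0,0.4],[[0,0,0],0,1],[[0,0,0],0,1],[[0,0,0],0,1],[[0,0,0],0,1],[[0,0,0],0,1],[[0,0,0],0,1],[[0,0,0],0,1],[[0,0,0],0,1],[[0,0,0],0,1],[[0,0,0],0,1]]}}

```text
t: 15.25
ee_pos: [489.9, -288.9, 3.5]
orientation: [2.221, 2.221, 0.0]
ft_force: [-1.4, -0.3, 5.6]
width: 33.5
grasp_force: 30.0
```

Request:
{"name": "move_arm", "arguments": {"steps": [[[0,0,-0.5],0,1],[[0,0,-0.9],0,1],[[0,0,-0.9],0,1],[[0,0,-0.9],0,1],[[0,0,-0.9],0,1],[[0,0,-0.9],0,1],[[0,0,0],0,1],[[0,0,0],0,1]]}}

```text
t: 15.92
ee_pos: [490.5, -289.1, 129.2]
orientation: [2.219, 2.219, 0.001]
ft_force: [0.5, -0.5, -1.7]
width: 33.4
grasp_force: 30.0
```

Run:
```python
from wr import *
o=ctrl.get_obs();print(o['width'],o['grasp_force'],o['ee_pos'])
D=cams.get_image('wrist');save(D['image'],'w7.png')
c=cams.cut_out('wrist','fuse_holder')
for b in c[:3]: print(b['p'],np.round(b['rect']),blob(d,np.array(b['pixels']),134,cmd(0,0,128,0)))
```

```text
33.3888762701977 29.99323010444641 [ 490.45015944 -289.09930877  129.20413636]
0.7 [210. 239.  59.  62.] ([5.3, 62.8], [21.0, 34.7], 29.3)
0.66 [315. 227.  70. 144.] ([11.3, -0.1], [33.6, 83.5], 179.6)
```

View pics/w7.png

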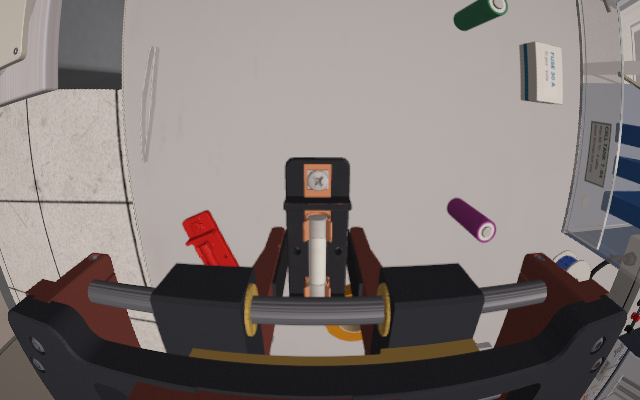

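The holder is gripped straight; its front edge is at row 158. I'll move to a point short of the fuse plate to measure it.

Request:
{"name": "move_arm", "arguments": {"steps": [[[0.96,0,0],0,1],[[0.96,0,0],0,1],[[0.96,0,0],0,1],[[0.96,0,0],0,1],[[0.96,0,0],0,1],[[0.96,0,0],0,1],[[0.96,0,0],0,1],[[0.96,0,0],0,1],[[0.96,0,0],0,1],[[0.96,0,0],0,1],[[0.96,0,0],0,1],[[0.96,0,0],0,1],[[0.96,0,0],0,1],[[0.96,0,0],0,1],[[0.96,0,0],0,1],[[0.96,0,0],0,1],[[0.96,0,0],0,1],[[0.96,0,0],0,1],[[0.96,0,0],0,1],[[0.96,0,0],0,1]]}}

```text
t: 17.68
ee_pos: [488.6, 192.1, 126.2]
orientation: [-2.22, -2.221, 0.005]
ft_force: [0.7, 0.4, -0.8]
width: 33.4
grasp_force: 30.0
```

Request:
{"name": "move_arm", "arguments": {"steps": [[[0,0,0],0,1],[[0,0,0],0,1],[[0,0,0],0,1]]}}

```text
t: 17.93
ee_pos: [488.8, 190.7, 126.7]
orientation: [-2.22, -2.221, 0.004]
ft_force: [0.1, -0.3, -1.5]
width: 33.5
grasp_force: 30.0
```

Run:
```python
from wr import *
o=ctrl.get_obs();print(o['width'],o['grasp_force'],o['ee_pos'])
D=cams.get_image('wrist');save(D['image'],'w8.png')
o=cmd(489.7,191.3,127.95,90)
h=load('w8.png');H,S,V=[h[...,i].astype(int) for i in range(3)]
for b in cams.cut_out('wrist','fuse_plate')[:2]:
    m=np.array(b['pixels']);print(b['p'],np.round(b['rect']),blob(d,m,8,o))
    x,y,w,hh=b['rect']
    print('sil',blob(d,box(V<80,int(x-w/2)+3,int(x+w/2)-3,int(max(0,y-hh/2))+14,int(y+hh/2)-14),8,o))
```

```text
33.512466371712364 29.99325603246689 [488.80376213 190.69596273 126.67183785]
0.74 [470. 241.  80.  92.] ([658.2, 142.1], [81.9, 86.7], 141.4)
sil ([636.2, 102.6], [9.9, 36.6], 174.3)
0.58 [318.  74. 127. 148.] ([490.3, 307.8], [68.5, 136.3], 65.1)
sil ([490.2, 310.0], [32.1, 101.2], 67.1)
```

View pics/w8.png

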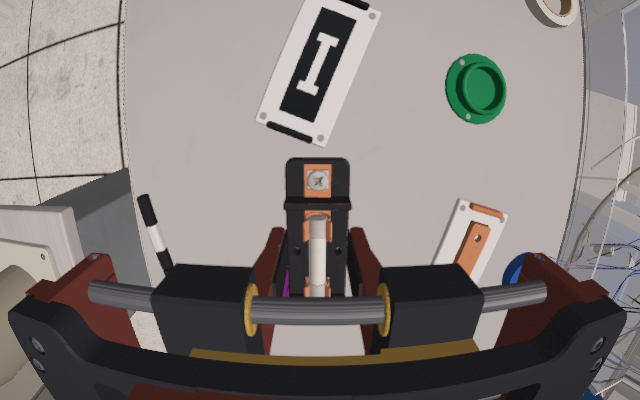

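The fuse silhouette is fully visible at (318,66). The first crop clipped its top slightly, so I'll recompute, and measure the green cup at (476,89) too.

Run:
```python
from wr import *
h=load('w8.png');H,S,V=[h[...,i].astype(int) for i in range(3)]
for off in [(0,0,0)]:
    o=cmd(489.7,191.3,127.95,90)
    for T in (70,90,110):
        m=V<T
        n,l,s,c=cv2.connectedComponentsWithStats(m.astype(np.uint8),connectivity=4)
        k=l[66,300] or l[40,345] or l[90,300]; print(T,s[k],blob(d,l==k,8,o), fit(d,l==k,8,o))
    print('green',circ(box((abs(H-75)<15)&(S>90),430,520,40,130),5,o))
```

```text
70 [ 280    7   76  115 3150] ([490.4, 311.0], [32.1, 102.9], 67.9) ([490.3999938964844, 311.0], [33.4, 104.1], 67.9)
90 [ 280    7   76  115 3232] ([490.4, 311.0], [32.4, 103.1], 67.9) ([490.3999938964844, 310.8999938964844], [33.8, 104.6], 67.8)
110 [ 280    7   76  115 3285] ([490.4, 311.0], [32.6, 103.2], 67.9) ([490.29998779296875, 310.8999938964844], [34.1, 104.7], 67.7)
green (648.9, 297.5, 36.3)
```

Request:
{"name": "move_arm", "arguments": {"steps": [[[0.958,0.006,0],0,1],[[0.958,0.006,0],0,1],[[0.958,0.006,0],0,1],[[0.958,0.006,0],0,1],[[0.958,0.006,0],0,1],[[0,0,0],0.884,1],[[0,0,0],0.884,1],[[0,0,0],0.884,1],[[0,0,0],0.884,1],[[0,0,0],0.884,1],[[0,0,0.9],0,1],[[0,0,0.9],0,1],[[0,0,0.9],0,1],[[0,0,0.9],0,1],[[0,0,0.6],0,1],[[0,0,0.3],0,1],[[0,0,0.16],0,1],[[0,0,0],0,1],[[0,0,0],0,1]]}}

```text
t: 19.62
ee_pos: [491.2, 310.7, 12.0]
orientation: [2.607, 1.753, 0.001]
ft_force: [0.2, 0.5, -1.5]
width: 33.6
grasp_force: 30.0
```

Request:
{"name": "move_arm", "arguments": {"steps": [[[0,0,0],0,0],[[0,0,0],0,0],[[0,0,0],0,0],[[0,0,0],0,0],[[0,0,0],0,0],[[0,0,0],0,0],[[0,0,-0.5],0,0],[[0,0,-0.9],0,0],[[0,0,-0.9],0,0],[[0,0,-0.9],0,0],[[0,0,-0.9],0,0],[[0,0,-0.9],0,0],[[0,0,-0.9],0,0],[[0,0,0],0,0],[[0,0,0],0,0]]}}

```text
t: 20.87
ee_pos: [491.3, 311.5, 160.9]
orientation: [2.606, 1.754, 0.006]
ft_force: [-0.8, 1.3, -0.3]
width: 87.7
grasp_force: 0.0
```

Run:
```python
from wr import *
o=ctrl.get_obs();print(o['width'],o['ee_pos'],yaw(o))
D=cams.get_image('wrist');save(D['image'],'w9.png')
c=cv2.resize(cv2.imread('pics/w9.png')[80:260,230:400],None,fx=3,fy=3,interpolation=cv2.INTER_CUBIC);cv2.imwrite('pics/w9c.png',c)
o=cmd(0,0,159,0)
for b in cams.cut_out('wrist','fuse_holder')[:1]: print(b['p'],np.round(b['rect']),blob(d,np.array(b['pixels']),17,o))
for b in cams.cut_out('wrist','fuse_plate')[:1]: print(b['p'],np.round(b['rect']),blob(d,np.array(b['pixels']),8,o))
```

```text
87.6792028008384 [491.34099088 311.53417524 160.93729101] 67.9
0.78 [318. 185.  40. 104.] ([-0.5, 0.3], [32.3, 101.7], 179.5)
```

View pics/w9c.png

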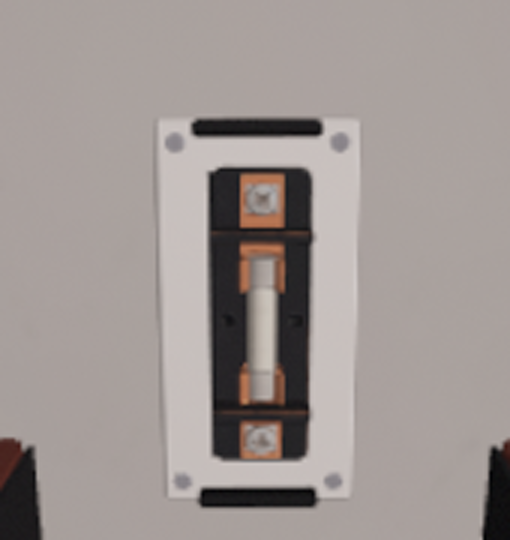

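The fuse holder covers its silhouette to within about 1 mm. Now the cells: I'll locate them from the saved wrist pictures.

```bash
cat >> wr.py <<'E'
from scipy.optimize import least_squares
def proj(P,o):
    T=np.eye(4);T[:3,:3]=R.from_rotvec(o['orientation']).as_matrix();T[:3,3]=o['ee_pos']
    C=np.linalg.inv(T@d['mount']);q=P@C[:3,:3].T+C[:3,3];r=np.hypot(q[:,0],q[:,1]);a=np.arctan2(r,q[:,2])
    return np.c_[316.891+309.707*a*q[:,0]/r,195.604+309.707*a*q[:,1]/r]
def cell(mask,o,x0,z0=0):
    """upright cell centre from its image mask (hull centroid of projected cylinder)"""
    c=max(cv2.findContours(mask.astype(np.uint8),cv2.RETR_EXTERNAL,cv2.CHAIN_APPROX_NONE)[0],key=cv2.contourArea)
    def mom(c): m=cv2.moments(cv2.convexHull(c));return np.array([m['m10'],m['m01']])/m['m00'],m['m00']
    t=np.linspace(0,6.283,40);ring=np.c_[10.5*np.cos(t),10.5*np.sin(t)]
    def pr(p): return np.float32(proj(np.vstack([np.c_[ring+p,0*t+z0],np.c_[ring+p,0*t+z0+71]]),o))
    c0,a0=mom(c);s=least_squares(lambda p:mom(pr(p))[0]-c0,x0,diff_step=1e-3)
    return s.x.round(1).tolist(),'area',a0,mom(pr(s.x))[1]
def col(h,lo,hi,smin=70):
    return (h[...,0]>=lo)&(h[...,0]<=hi)&(h[...,1]>smin)
E
python3 - <<'E'
from wr import *
h=load('w1.png');o=cmd(485.5,-115.5,182.2,90)
print('green w1',cell(box(col(h,55,95),430,485,160,210),o,[640,-125]), onz(d,[[469,192]],71,o)[0].round(1))
h=load('w6.png');o=cmd(490.2,-289.2,157.45,90)
print('purple w6',cell(box(col(h,135,170),435,490,185,235),o,[640,-300]),onz(d,[[476,220]],71,o)[0].round(1))
print('green w6',cell(box(col(h,55,95),435,500,0,40),o,[640,-125]),onz(d,[[484,11]],71,o)[0].round(1))
h=load('wrist0.png');o=cmd(624.984,.026,222.675,90)
print('green w0',cell(box(col(h,55,95),310,340,240,290),o,[640,-125]),onz(d,[[327,279]],71,o)[0].round(1))
E
```

```text
green w1 ([636.0, -111.6], 'area', 636.0, 821.7455927128904) [ 637.8 -113.4   71. ]
purple w6 ([640.9, -308.4], 'area', 889.0, 965.3188986540772) [ 641.  -307.7   71. ]
green w6 ([638.8, -112.3], 'area', 928.5, 1026.287089252091) [ 638.4 -113.6   71. ]
green w0 ([636.6, -107.7], 'area', 389.5, 623.4037200578023) [ 637.  -115.6   71. ]
```

Request:
{"name": "move_arm", "arguments": {"steps": [[[0,0,0],-0.884,0],[[0,0,0],-0.884,0],[[0,0,0],-0.884,0],[[0,0,0],-0.884,0],[[0,0,0],-0.884,0],[[-0.942,0.328,0],0,0],[[-0.942,0.328,0],0,0],[[-0.942,0.328,0],0,0],[[-0.942,0.328,0],0,0],[[-0.942,0.328,0],0,0],[[-0.942,0.328,0],0,0],[[-0.942,0.328,0],0,0],[[-0.942,0.328,0],0,0],[[-0.942,0.328,0],0,0],[[-0.942,0.328,0],0,0],[[-0.942,0.328,0],0,0],[[-0.942,0.328,0],0,0],[[-0.942,0.328,0],0,0],[[-0.942,0.328,0],0,0],[[-0.942,0.328,0],0,0]]}}

```text
t: 22.68
ee_pos: [612.9, -43.4, 157.3]
orientation: [-2.22, -2.22, 0.003]
ft_force: [0.2, 0.4, 0.3]
width: 88.1
grasp_force: 0.0
```

Request:
{"name": "move_arm", "arguments": {"steps": [[[-0.942,0.328,0],0,0],[[-0.942,0.328,0],0,0],[[-0.942,0.328,0],0,0],[[0,0,0],0,0],[[0,0,0],0,0]]}}

```text
t: 23.1
ee_pos: [637.5, -113.8, 157.3]
orientation: [-2.222, -2.218, 0.002]
ft_force: [-0.0, 1.0, -1.5]
width: 88.2
grasp_force: 0.0
```

Run:
```python
from wr import *
o=ctrl.get_obs();print(o['ee_pos'],yaw(o))
D=cams.get_image('wrist');save(D['image'],'w10.png')
o=cmd(638,-112.9,159,90)
h=load('w10.png');m=box(col(h,55,95),240,400,60,260)
ys,xs=np.nonzero(m);print(xs.min(),xs.max(),ys.min(),ys.max())
print(cell(m,o,[638,-113]))
for b in cams.cut_out('wrist','green_cell')[:2]: print(b['p'],np.round(b['rect']),cell(np.array(b['pixels']),o,[638,-113]))
```

```text
[ 637.50134216 -113.78247226  157.29297778] 89.88
304 327 174 212
([637.1, -113.4], 'area', 731.0, 815.237701598322)
0.36 [316. 341.  22.  38.] ([639.2, -299.1], 'area', 534.0, 831.8294565980323)
```

Request:
{"name": "move_arm", "arguments": {"steps": [[[-0.02,-0.03,0.9],0,0],[[0,0,0.9],0,0],[[0,0,0.9],0,0],[[0,0,0.9],0,0],[[0,0,0.9],0,0.2],[[0,0,0.42],0,0.4],[[0,0,0],0,0.5],[[0,0,0],0,1],[[0,0,0],0,1],[[0,0,0],0,1],[[0,0,0],0,1],[[0,0,0],0,1],[[0,0,0],0,1],[[0,0,0],0,1],[[0,0,0],0,1],[[0,0,0],0,1],[[0,0,0],0,1],[[0,0,0],0,1]]}}

```text
t: 24.7
ee_pos: [637.5, -113.4, 36.2]
orientation: [2.221, 2.221, 0.0]
ft_force: [-1.0, -0.4, 5.1]
width: 20.6
grasp_force: 30.0
```

Request:
{"name": "move_arm", "arguments": {"steps": [[[0,0,-0.4],0,1],[[0,0,-0.9],0,1],[[0,0,-0.9],0,1],[[0,0,-0.8],0,1],[[0.95,0.04,0],0,1],[[0.95,0.04,0],0,1],[[0.95,0.04,0],0,1],[[0.95,0.04,0],0,1],[[0.95,0.04,0],0,1],[[0.95,0.04,0],0,1],[[0.95,0.04,0],0,1],[[0.95,0.04,0],0,1],[[0,0,0],0,1],[[0,0,0],0,1]]}}

```text
t: 25.87
ee_pos: [645.3, 77.7, 111.1]
orientation: [2.219, 2.224, -0.0]
ft_force: [0.1, -0.9, 0.2]
width: 20.6
grasp_force: 30.0
```

Run:
```python
from wr import *
o=ctrl.get_obs();print(o['ee_pos'],yaw(o),o['width'],o['grasp_force'])
D=cams.get_image('wrist');save(D['image'],'w11.png')
o=cmd(645.5,76.4,111,90)
h=load('w11.png');m=box(col(h,55,95,90),150,500,0,110)
ys,xs=np.nonzero(m);print(xs.min(),xs.max(),ys.min(),ys.max());print(circ(m,5,o))
for b in cams.boxes_of('wrist','green_cup')[:2]: print(b['p'],np.round(b['rect']))
```

```text
[645.30606615  77.70067832 111.14773644] 90.13 20.61693185690968 29.99990165233612Traceback (most recent call last):
  File "<stdin>", line 6, in <module>
    return umr_minimum(a, axis, None, out, keepdims, initial, where)
ValueError: zero-size array to reduction operation minimum which has no identity
```

Request:
{"name": "move_arm", "arguments": {"steps": [[[0.9,0,0],0,1],[[0.9,0,0],0,1],[[0.9,0,0],0,1],[[0.9,0,0],0,1],[[0,0,0],0,1],[[0,0,0],0,1]]}}

```text
t: 26.42
ee_pos: [645.4, 166.2, 110.9]
orientation: [2.221, 2.222, -0.001]
ft_force: [-0.8, 0.2, -0.7]
width: 21.1
grasp_force: 30.0
```

Run:
```python
from wr import *
D=cams.get_image('wrist');save(D['image'],'w12.png')
o=cmd(645.5,166.4,111,90)
h=load('w12.png');m=box(col(h,55,95,90),200,450,0,120)
ys,xs=np.nonzero(m);print(xs.min(),xs.max(),ys.min(),ys.max());print(circ(m,5,o))
```

```text
278 360 11 89
(647.5, 296.5, 35.6)
```

View pics/w12.png

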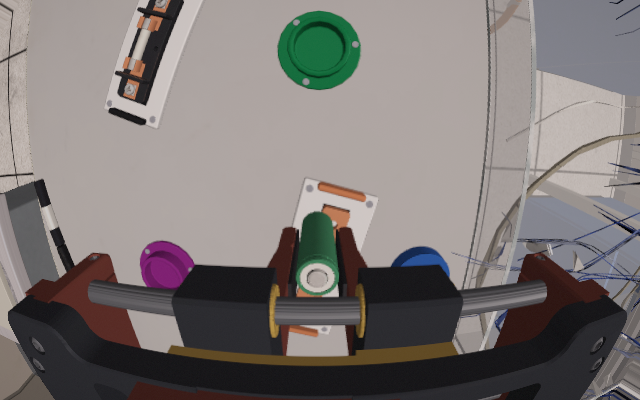

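The cell is held upright and the green cup is at (319,50). I'll lower the cell in.

Request:
{"name": "move_arm", "arguments": {"steps": [[[0.867,0.014,0],0,1],[[0.867,0.014,0],0,1],[[0.867,0.014,0],0,1],[[0.867,0.014,0],0,1],[[0.867,0.014,0],0,1],[[0.867,0.014,0],0,1],[[0,0,0],0,1],[[0,0,0.8],0,1],[[0,0,0.8],0,1],[[0,0,0.6],0,1],[[0,0,0.4],0,1],[[0,0,0.18],0,1],[[0,0,0],0,1],[[0,0,0],0,1]]}}

```text
t: 27.63
ee_pos: [648.1, 296.0, 41.7]
orientation: [2.222, 2.22, 0.001]
ft_force: [-0.3, -0.6, -0.8]
width: 20.9
grasp_force: 30.0
```

Request:
{"name": "move_arm", "arguments": {"steps": [[[0,0,0],0,0.6],[[0,0,0],0,0.4],[[0,0,0],0,0],[[0,0,0],0,0],[[0,0,0],0,0],[[0,0,0],0,0],[[0,0,0],0,0],[[0,0,-0.5],0,0],[[0,0,-0.9],0,0],[[0,0,-0.9],0,0],[[0,0,-0.9],0,0],[[0,0,-0.9],0,0],[[0,0,-0.7],0,0],[[0,0,0],0,0]]}}

```text
t: 28.8
ee_pos: [650.0, 297.8, 167.0]
orientation: [2.219, 2.219, 0.012]
ft_force: [1.5, 1.3, 0.1]
width: 87.5
grasp_force: 0.0
```

Run:
```python
from wr import *
ob=ctrl.get_obs();print(ob['ee_pos'],ob['width'])
D=cams.get_image('wrist');save(D['image'],'w13.png')
o=cmd(647.6,296.5,161.5,90)
for b in cams.cut_out('wrist','green_cell')[:2]: print(b['p'],np.round(b['rect']),cell(np.array(b['pixels']),o,[648,297],5))
h=load('w13.png');m=box(col(h,55,95,90),230,400,80,260);print(circ(m,5,o))
```

```text
[649.99592931 297.822958   167.02580432] 87.49210174755277
0.84 [312. 192.  19.  37.] ([644.9, 296.2], 'area', 788.5, 831.7415654123761)
0.2 [319. 318.  81.  97.] ([654.5, 192.9], 'area', 1021.0, 947.1263340646401)
(643.3, 296.4, 34.9)
```

The green cell stands upright in its cup. Next, the purple cell.

Request:
{"name": "move_arm", "arguments": {"steps": [[[-0.93,-0.01,0],0,0],[[-0.93,-0.01,0],0,0],[[-0.93,-0.01,0],0,0],[[-0.93,-0.01,0],0,0],[[-0.93,-0.01,0],0,0],[[-0.93,-0.01,0],0,0],[[-0.93,-0.01,0],0,0],[[-0.93,-0.01,0],0,0],[[-0.93,-0.01,0],0,0],[[-0.93,-0.01,0],0,0],[[-0.93,-0.01,0],0,0],[[-0.93,-0.01,0],0,0],[[-0.93,-0.01,0],0,0],[[-0.93,-0.01,0],0,0],[[-0.93,-0.01,0],0,0],[[-0.93,-0.01,0],0,0],[[-0.93,-0.01,0],0,0],[[-0.93,-0.01,0],0,0],[[-0.93,-0.01,0],0,0],[[-0.93,-0.01,0],0,0]]}}

```text
t: 30.57
ee_pos: [641.3, -169.1, 159.4]
orientation: [-2.219, -2.22, 0.002]
ft_force: [0.0, -1.0, -0.3]
width: 87.7
grasp_force: 0.0
```

Request:
{"name": "move_arm", "arguments": {"steps": [[[-0.93,-0.01,0],0,0],[[-0.93,-0.01,0],0,0],[[-0.93,-0.01,0],0,0],[[-0.93,-0.01,0],0,0],[[-0.93,-0.01,0],0,0],[[-0.93,-0.01,0],0,0],[[0,0,0],0,0],[[0,0,0],0,0],[[0,0,0],0,0]]}}

```text
t: 31.32
ee_pos: [640.2, -306.9, 159.9]
orientation: [-2.22, -2.219, 0.001]
ft_force: [0.6, 0.2, -0.7]
width: 87.6
grasp_force: 0.0
```

Run:
```python
from wr import *
ob=ctrl.get_obs();print(ob['ee_pos'],yaw(ob))
D=cams.get_image('wrist');save(D['image'],'w14.png')
o=cmd(641.1,-308,161.5,90)
h=load('w14.png');m=box(col(h,135,172),240,400,60,260);print(cell(m,o,[641,-308]))
for b in cams.cut_out('wrist','purple_cell')[:2]: print(b['p'],np.round(b['rect']),cell(np.array(b['pixels']),o,[641,-308]))
```

```text
[ 640.21238801 -306.92037802  159.91748036] 89.99
([639.3, -310.0], 'area', 744.5, 803.2429657806642)
0.81 [314. 193.  24.  44.] ([639.3, -309.6], 'area', 756.0, 802.0125261081848)
```

Request:
{"name": "move_arm", "arguments": {"steps": [[[-0.07,-0.05,0.9],0,0],[[0,0,0.9],0,0],[[0,0,0.9],0,0],[[0,0,0.9],0,0],[[0,0,0.9],0,0.2],[[0,0,0.52],0,0.4],[[0,0,0],0,0.5],[[0,0,0],0,1],[[0,0,0],0,1],[[0,0,0],0,1],[[0,0,0],0,1],[[0,0,0],0,1],[[0,0,0],0,1],[[0,0,0],0,1],[[0,0,0],0,1],[[0,0,0],0,1],[[0,0,0],0,1],[[0,0,0],0,1]]}}

```text
t: 32.92
ee_pos: [639.9, -309.7, 36.2]
orientation: [2.221, 2.221, 0.0]
ft_force: [-1.7, -0.2, 4.1]
width: 20.5
grasp_force: 30.0
```

Request:
{"name": "move_arm", "arguments": {"steps": [[[0,0,-0.4],0,1],[[0,0,-0.9],0,1],[[0,0,-0.9],0,1],[[0,0,-0.8],0,1],[[0.96,-0.39,0],0,1],[[0.96,-0.39,0],0,1],[[0.96,-0.39,0],0,1],[[0.96,-0.39,0],0,1],[[0.96,-0.39,0],0,1],[[0.96,-0.39,0],0,1],[[0.96,-0.39,0],0,1],[[0.96,-0.39,0],0,1],[[0.96,-0.39,0],0,1],[[0.96,-0.39,0],0,1],[[0.96,-0.39,0],0,1],[[0,0,0],0,1]]}}

```text
t: 34.25
ee_pos: [530.2, -42.4, 111.0]
orientation: [-2.217, -2.222, 0.002]
ft_force: [-0.4, -0.2, -1.3]
width: 20.6
grasp_force: 30.0
```

Run:
```python
from wr import *
ob=ctrl.get_obs();print(ob['ee_pos'],yaw(ob),ob['width'],ob['grasp_force'])
D=cams.get_image('wrist');save(D['image'],'w15.png')
o=cmd(532.6,-45.7,110.95,90)
h=load('w15.png');m=box(col(h,138,168,90),150,450,0,130)
ys,xs=np.nonzero(m);print(xs.min(),xs.max(),ys.min(),ys.max());print(circ(m,5,o))
```

```text
[530.15193198 -42.41002695 111.02371174] 90.13 20.645131985810387 29.99845415353775
223 302 21 98
(485.5, 77.1, 35.5)
```

Request:
{"name": "move_arm", "arguments": {"steps": [[[0.847,-0.337,0],0,1],[[0.847,-0.337,0],0,1],[[0.847,-0.337,0],0,1],[[0.847,-0.337,0],0,1],[[0.847,-0.337,0],0,1],[[0.847,-0.337,0],0,1],[[0,0,0],0,1],[[0,0,0],0,1],[[0,0,0.8],0,1],[[0,0,0.8],0,1],[[0,0,0.6],0,1],[[0,0,0.4],0,1],[[0,0,0.18],0,1],[[0,0,0],0,1],[[0,0,0],0,1]]}}

```text
t: 35.55
ee_pos: [482.7, 80.9, 41.6]
orientation: [2.222, 2.22, 0.001]
ft_force: [1.1, -0.1, 0.0]
width: 20.9
grasp_force: 30.0
```

Request:
{"name": "move_arm", "arguments": {"steps": [[[0,0,0],0,0.6],[[0,0,0],0,0.4],[[0,0,0],0,0],[[0,0,0],0,0],[[0,0,0],0,0],[[0,0,0],0,0],[[0,0,0],0,0],[[0,0,-0.5],0,0],[[0,0,-0.9],0,0],[[0,0,-0.9],0,0],[[0,0,-0.9],0,0],[[0,0,-0.9],0,0],[[0,0,-0.9],0,0],[[0,0,-0.9],0,0],[[0,0,0],0,0],[[0,0,0],0,0],[[0,0,0],0,0]]}}

```text
t: 36.97
ee_pos: [481.4, 81.4, 188.2]
orientation: [-2.221, -2.221, 0.001]
ft_force: [0.1, 0.4, 0.4]
width: 87.6
grasp_force: 0.0
```

Run:
```python
from wr import *
ob=ctrl.get_obs();print(ob['ee_pos'],ob['width'],ob['t'])
D=cams.get_image('wrist');A=cv2.cvtColor(D['image'],cv2.COLOR_RGB2BGR)
D=cams.get_image('scene');B=cv2.cvtColor(D['image'],cv2.COLOR_RGB2BGR)
B=cv2.resize(B[110:330,180:480],(409,300));A=A[0:300,130:520]
cv2.imwrite('pics/final.png',np.hstack([A,B]))
```

```text
[481.37594364  81.42477051 188.2002816 ] 87.63265739073547 36.9667
```

View pics/final.png

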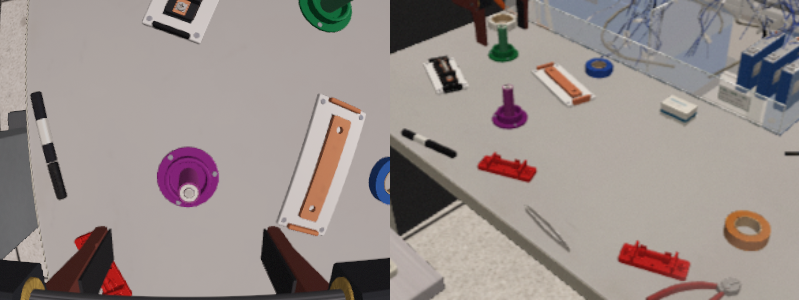

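The final picture shows both parts on their plates, at (325,165) and (180,10). Both cells stand upright in their cups, purple at (188,178) and green at (503,45) in the scene view. The tape roll and carton are untouched and the gripper is clear.

```bash
python3 -c "
from workcell import ctrl
print(ctrl.close_job())"
```

```text
the job is handed in; nothing more can be done
None
```

I handed the job in at about 37 s: the busbar and black fuse holder lie centred on their silhouettes (within about 1 mm), and after that the green and purple cells were stood upright in their cups, with the tape roll and fuse carton left alone.

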